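# Lower the capsule press by one turn of its hand wheel

## Robot

A 6-joint arm with a two-finger parallel gripper is mounted at the origin on the work surface. World frame = base frame: x ahead of the robot, y to its left, z up, the work surface at z = 0. Lengths are in mm, angles in rad, forces in N, time in s.
With the tool pointing down it reaches from about 350 to 975 mm from the base axis. Payload 7.1 kg.
Tool frame: the origin (TCP) lies at the very end of the fingers, on their centre line; the grasp point (between the pads) lies 19 mm behind it; z points along the fingers, y is the direction in which the jaws open and shut (so a half turn about z gives the same grasp; the last joint's range is limited). The gripper opens to 88 mm and grips with 3 to 60 N. Pads are 20 mm wide; open, the fingers measure 115 mm over their backs; the gripper's body (75 mm by 178 mm) begins 61 mm behind the grasp point.
Start: joints at [-1.203, 0.423, 1.63, -0, 1.089, -0.019], TCP at [235.783, -578.802, 222.675] pointing down, gripper open.
Joint ranges: [-3, 3], [-0.9, 2.11], [0.09, 2.58], [-1.31, 4.45], [0.11, 2.69], [-2.54, 2.54]. Speed limits (rad/s): [2.39, 2.39, 3.01, 3.14, 3.14, 3.14].

## Interface

Orientations are given as a rotation vector (axis times angle).
In Python, from workcell import ctrl, imaging gives the robot as it stands. The module is installed in compiled form; this text tells all that it offers.
- The arm moves only by the shell command python3 -m pendant 'ROWS'. ROWS is JSON, a list of rows, each an object with "turn": the turn, a rotation vector about the world's x, y, z in rad, a list of three; "dp": the shift along the world's x, y, z in m, a list of three; "claw": the finger opening in m, from 0 to 0.0878. A call has 1 to 8 rows; each row is the pose to reach, as a shift and turn from the pose commanded when the call began; what a row does not reach only later rows make up. A row lasts 1/10 s, in which the tool goes at most 50 mm and 8.59 degrees, less where a joint would pass 70% of its speed; a pose out of reach is approached as far as the arm can. A call with a gripper value outside its range is refused whole. The fingers move at their own pace and stop on an object; the grip force is fixed at half the most. Time passes only in rows, so rows that repeat a pose let the fingers close. It gives the time, the measured TCP pose, the force and the opening at its end, in the units of the state.
- ctrl.get_obs(): the state, without advancing time (a new reading comes with each control period).
- imaging.get_image(name): name is "side" or "top"; returns a dict with "pixels" (480x640x3 uint8, blue, green, red), "fov_y" (degrees; the focal length in pixels is half the picture's height over the tangent of half this angle, whatever the lens; pixels are square), "cx", "cy" (the principal point, pixels), "k1" (the pictures are not rectified: a ray, as slopes to the right and down, at radius r is drawn at 1 + k1 r^2 times it, then the intrinsics apply), "xyz" and "rotation" of the camera in the world. Camera axes: x right, y up, looking along -z (the intrinsics and any distortion apply to the point x, -y, -z); pixel columns grow to the right and rows downward; lengths in mm; the calibration is good to about 2 mm. A picture is of the moment at which its call begins. There is no depth.
- ctrl.close_job(): hands the job in, once; it reports no verdict.
The state is a dict: "t": time; "qpos": joint angles; "qvel": joint speeds; "joint_torque": joint torques, N m; "ee_pos": TCP position; "orientation": TCP orientation; "ft_force": force on the tool from outside, world axes, zero at the start; "moment": the same for the moment, N m; "width": finger opening in mm.
Only numpy, scipy, OpenCV 4.12 (cv2) and the standard library are available. Lean on these libraries where they do the work, as an engineer would, in place of code of your own. Each camera call takes 0.05 s, during which the arm holds its last target.

## Task

Lower the plate of the capsule press: with a fingertip against the side of the black upright handle, push the hand wheel round clockwise (seen from above) through exactly one full turn, so that the handle comes back to where it stood and does not run on past it. Only push: do not grip the handle or pull it up, do not turn the wheel backwards, and leave the loose things standing about where they are. Finish with the hand clear of the wheel.

Things in the scene. Friction and masses are not known exactly. Their poses are not given: they have to be found in the camera images.
- wheel (a joint): Angle of the hand wheel in rad: 0 at the start, grows clockwise seen from above, one turn is 6.283. Stiff bearing: about 2 N at the handle turns it, and it stays where it is left (it does not coast or spring back). Stops at -0.7 and 7.5.
- wheel_hub (a point): Centre of the hand wheel, on its upright axis, in the plane of the rim, 180 mm above the counter. Dark steel wheel lying level on top of the press: rim 150 mm in diameter at its centre line, 12 mm thick, three spokes; hub 36 mm in diameter, its top with the end of the screw 24 mm above this point. The point turns with the wheel: its x axis points along the spoke to the handle.
- handle: Upright black plastic handle on the rim at the end of one spoke, 75 mm from the wheel's axis: a round post 26 mm in diameter and 60 mm tall. Its origin is the centre of its foot, 188 mm above the counter (top at 248 mm); the handle moves round with the wheel, stays upright, and is only dropped into its socket, so it comes up if pulled. At the start it may stand in any direction from the hub. Nothing else near the wheel reaches above the hub.
- press_plate (a joint): Travel of the pressing plate in m, positive downwards: driven by the wheel through the screw, 8 mm for one turn; 0 at the start.
- machine: The capsule press, fixed to the counter: steel base 200 x 270 x 50 mm, loading bed full of capsules, two columns and a grey bridge (top at 156 mm) that carries the wheel above its middle. Origin: middle of the underside of the base, straight below the wheel's axis; its longer side runs along its y axis.
- cup: Green plastic cup, 56 mm in diameter, 34 mm tall, loose beside the press, on the robot's side. Origin: centre of its underside. Leave alone.
- tamper: Loose tamping block, 50 x 70 x 12 mm with a black knob, 44 mm tall in all, close beside the press on its +y side. Origin: centre of its underside. Leave alone.
- jar: Loose amber jar with white cap, 64 mm in diameter, 85 mm tall. Origin: centre of its underside. Leave alone.
- mortar: Loose white bowl, 96 mm in diameter, 55 mm tall. Origin: centre of its underside. Leave alone.
- tray: Loose shallow steel tray, 110 x 150 x 22 mm. Origin: centre of its underside. Leave alone.
- brush: Loose brush 170 mm long, lying flat. Leave alone.
- spoon: Loose spoon 160 mm long, lying flat. Leave alone.

How it is judged (in metres and radians):
On the way, in this order (a step that is already met when the one before it is completed fails the run):
1. the fingers push (with any side of them) the handle through the first half of the turn (wheel between 1.2 and 2.2 rad) (value of joint wheel between 1.2 and 2.2 rad and contact force between any of the fingers, the arm and handle above 0.3 N), for 0.05 s.
2. the fingers push (with any side of them) the handle through the middle of the turn (2.7 to 3.7 rad) (value of joint wheel between 2.7 and 3.7 rad and contact force between any of the fingers, the arm and handle above 0.3 N), for 0.05 s.
3. the fingers push (with any side of them) the handle through the last half of the turn (4.2 to 5.2 rad) (value of joint wheel between 4.2 and 5.2 rad and contact force between any of the fingers, the arm and handle above 0.3 N), for 0.05 s.
At the end, for the whole second after the job is handed in: The wheel stands one full turn clockwise from its start, within 0.2 rad (15 mm at the handle), at rest, the plate 8 mm lower (within 0.8 mm), the handle down in its socket, and every loose thing within 20 mm of where it was (value of joint wheel between 6.0832 and 6.4832 rad and velocity of joint wheel between -0.05 and 0.05 rad/s and value of joint press_plate between 0.0072 and 0.0088 m and height (world z) of handle below 0.196 m and distance of each of cup, tamper, jar, mortar, tray, brush, spoon from where it was at the start of the episode below 0.02 m); the robot touches nothing.
It fails at once if the wheel is pushed more than 0.35 rad (26 mm at the handle) past one turn (value of joint wheel above 6.6332 rad).
It fails at once if the wheel is turned more than 0.35 rad backwards (value of joint wheel below -0.35 rad).
It fails at once if the handle is pulled up by more than 8 mm (height (world z) of handle above 0.196 m).
It fails at once if the handle is gripped or pushed hard (more than 25 N between fingers and handle) (contact force between the fingers and handle above 25 N).
It fails at once if a loose thing is moved or lifted (more than 20 mm) (distance of any of cup, tamper, jar, mortar, tray, brush, spoon from where it was at the start of the episode above 0.02 m).
It also fails if it takes over 54 s, if anything falls off the work surface, if the arm or the gripper's body presses on something with over 40 N, if the wrist force passes 120 N, or if a joint passes its speed limit or range.

## Working session

There is one attempt and no reset: what is moved stays moved. The work goes in short steps, Python scripts to look and compute and a shell command to move; the robot and the scene stay as the last step left them, time stands still between calls to the robot, and variables do not carry over. Pictures are saved under pics/ and viewed, and the job is handed in when it is done.

```bash
mkdir -p pics; python3 - <<'E'
from workcell import ctrl, imaging
import cv2, numpy as np
for n in ("side","top"):
    im=imaging.get_image(n); cv2.imwrite(f"pics/{n}0.png",im["pixels"])
    print({k:(np.round(v,4).tolist() if k!="pixels" else None) for k,v in im.items()})
o=ctrl.get_obs(); print(o)
E
```

```text
{'pixels': None, 'fov_y': 45.3846, 'cx': 323.5018, 'cy': 241.9625, 'k1': -0.0838, 'xyz': [264.8422, 911.5388, 1008.3639], 'rotation': [0.1434, -1.1413, -2.7266]}
{'pixels': None, 'fov_y': 45.6607, 'cx': 321.1222, 'cy': 239.3701, 'k1': -0.0975, 'xyz': [399.4552, 40.9441, 1431.2609], 'rotation': [0.0409, -0.0551, -1.597]}
{'t': 0.1, 'qpos': array([-1.20300023e+00,  4.23754278e-01,  1.63059225e+00, -3.19852704e-06,
        1.08856557e+00, -1.89931421e-02]), 'qvel': array([ 0.00172781, -0.00101409, -0.00081969,  0.00027893, -0.0014925 ,
       -0.00023068]), 'joint_torque': array([ 9.24765009e-04, -5.45618033e+01, -2.74325895e+01,  6.45901286e-02,
        1.88432011e-02, -1.98215588e-05]), 'ee_pos': array([ 235.61409217, -578.36716037,  221.99412937]), 'orientation': array([-3.08175024e+00, -6.03539521e-01,  3.63863529e-04]), 'ft_force': array([-0.18482856,  0.47886709, -0.31680742]), 'moment': array([ 0.04461129, -0.08309222, -0.0247493 ]), 'width': 87.74437013996578}
```

View pics/top0.png

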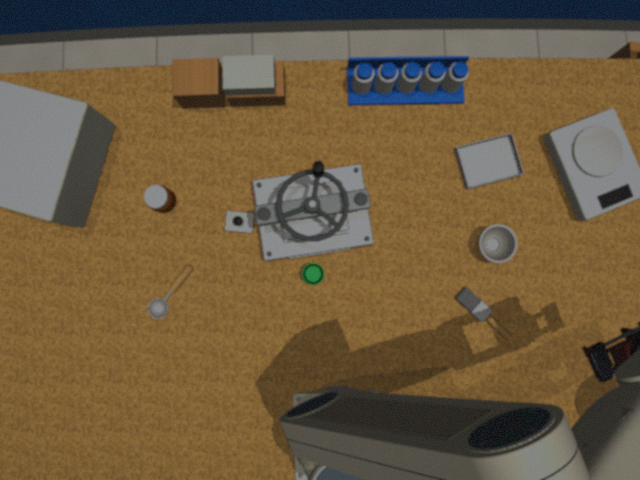

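View pics/side0.png

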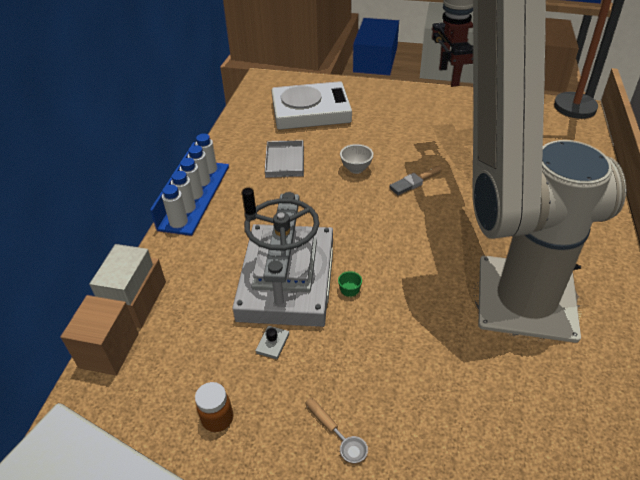

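The top view shows the wheel with its hub at about (312,204) and the black handle at about (318,169), on the side away from the robot. In the side view the hub is at about (281,219) and the handle runs from (248,190) to (250,213). Next I'll measure these.

```bash
cat > h.py <<'E'
from workcell import ctrl, imaging
import cv2, numpy as np
from scipy.spatial.transform import Rotation as R
def cam(im):
    f=240/np.tan(np.radians(im["fov_y"]/2)); return f
def ray(im,u,v):
    f=cam(im); d=np.array([(u-im["cx"])/f,(v-im["cy"])/f]); s=d.copy()
    for _ in range(30): s=d/(1+im["k1"]*(s@s))
    return np.array(im["xyz"]),R.from_rotvec(im["rotation"]).as_matrix()@np.array([s[0],-s[1],-1])
def plane(im,u,v,z):
    c,d=ray(im,u,v); return c+d*(z-c[2])/d[2]
def tri(a,b):
    (c1,d1),(c2,d2)=a,b
    d1=d1/np.linalg.norm(d1); d2=d2/np.linalg.norm(d2)
    A=np.stack([d1,-d2],1); t=np.linalg.lstsq(A,c2-c1,rcond=None)[0]
    p,q=c1+t[0]*d1,c2+t[1]*d2; return (p+q)/2,np.linalg.norm(p-q)
def proj(im,P):
    f=cam(im); p=R.from_rotvec(im["rotation"]).as_matrix().T@(np.array(P)-im["xyz"])
    s=np.array([p[0]/-p[2],-p[1]/-p[2]]); s=s*(1+im["k1"]*(s@s)); return s*f+[im["cx"],im["cy"]]
def crop(im,x0,y0,x1,y1,s,name):
    c=im["pixels"][y0:y1,x0:x1]; cv2.imwrite(name,cv2.resize(c,None,fx=s,fy=s,interpolation=cv2.INTER_CUBIC))
E
python3 - <<'E'
from h import *
t=imaging.get_image("top"); s=imaging.get_image("side")
crop(t,252,144,392,264,5,"pics/tc.png"); crop(s,220,170,340,290,5,"pics/sc.png")
for n,im,(x0,y0,x1,y1) in (("t",t,(252,144,392,200)),("s",s,(235,180,260,225))):
    g=im["pixels"][y0:y1,x0:x1].max(2); m=(g<45).astype(np.uint8)
    k,l,st,c=cv2.connectedComponentsWithStats(m)
    for i in range(1,k):
        if st[i,4]>15: print(n,st[i]+[x0,y0,0,0,0],c[i]+[x0,y0])
E
```

```text
t [310 162  14  15 132] [317.46212121 169.49242424]
s [242 188  14  34 314] [248.90127389 203.01910828]
```

View pics/tc.png

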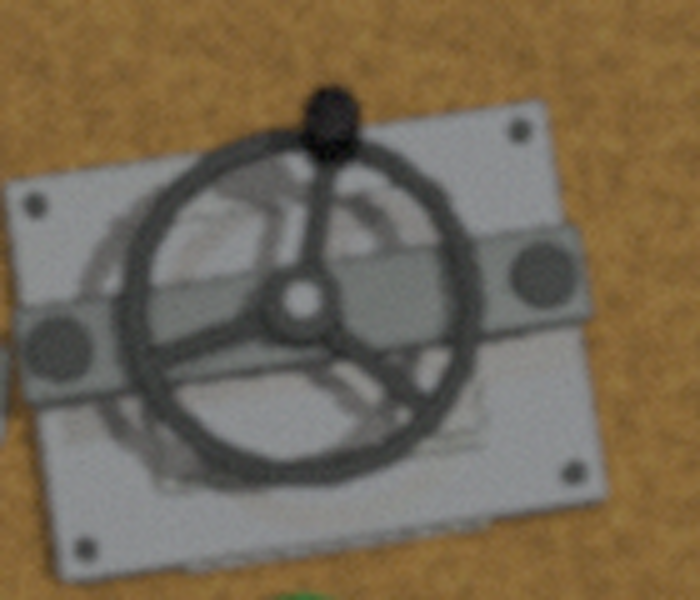

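View pics/sc.png

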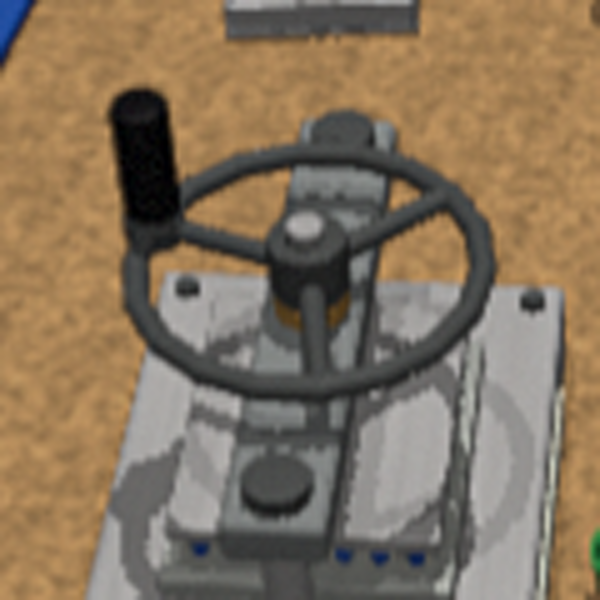

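The crops show the hub's screw end at (312.4,204) in top and (280.8,215) in side. The centre of the handle top is at (318,167) in top and (248,190.6) in side.

```bash
python3 - <<'E'
from h import *
t=imaging.get_image("top"); s=imaging.get_image("side")
print("hub",tri(ray(t,312.4,204),ray(s,280.8,215)), plane(t,312.4,204,204), plane(s,280.8,215,204))
print("htop",tri(ray(t,318.2,166.8),ray(s,248,190.6)), plane(t,318.2,166.8,248), plane(s,248,190.6,248))
# rim: outer dark mask ellipse centre in top
H=plane(t,312.4,204,204)
g=cv2.cvtColor(t["pixels"],cv2.COLOR_BGR2HSV)
pts=[]
from scipy.optimize import least_squares
gray=t["pixels"].max(2).astype(int)
for a in np.arange(0,2*np.pi,0.05):
    # min brightness along radial between 65..85 mm at z=180
    rs=np.arange(64,87,0.5); pr=[proj(t,[H[0]+r*np.cos(a),H[1]+r*np.sin(a),183]) for r in rs]
    v=cv2.remap(gray.astype(np.float32),np.float32([p[0] for p in pr])[None],np.float32([p[1] for p in pr])[None],1)[0]
    w=np.clip(110-v,0,None)
    if w.sum()>0 and v.min()<90 and abs(a)>0.35 and abs(a-2*np.pi)>0.35: r=(w*rs).sum()/w.sum(); pts.append([H[0]+r*np.cos(a),H[1]+r*np.sin(a)])
pts=np.array(pts)
f=least_squares(lambda q:np.hypot(pts[:,0]-q[0],pts[:,1]-q[1])-q[2],[H[0],H[1],75],loss="soft_l1")
print("rim",f.x,len(pts),np.std(f.fun))
for nm,u,v,z in (("cup",312.5,274,30),("tamper",239,222,20),("jar",155,196,85),):
    print(nm,plane(t,u,v,z))
E
```

```text
hub (array([552.39754751,  45.76521662, 200.62261284]), np.float64(1.3055770682078875)) [551.3365041   45.61483548 204.        ] [551.85389275  49.43769846 204.        ]
htop (array([624.94789146,  31.26974089, 244.86624392]), np.float64(0.3767991917388618)) [624.16638302  31.25135598 248.        ] [623.66496011  34.88810843 248.        ]
rim [552.02460988  47.90357321  74.05469405] 112 1.266178050163511
cup [400.15542066  50.53295599  30.        ]
tamper [533.99418725 229.99980582  20.        ]
jar [595.82618118 422.20335321  85.        ]
```

Fused estimates: hub at about (552, 47) and handle at about (624, 32), so the handle stands about -11.5° from +x. Clockwise means this angle decreases, so I'll push from its +y side. I'll move over with the fingers closed and turn the tool square to the world axes on the way.

```bash
python3 -m pendant '[{"dp":[0.01,0.02,0.03],"turn":[0,0,0.08],"claw":0},{"dp":[0.03,0.05,0.06],"turn":[0,0,0.16],"claw":0},{"dp":[0.05,0.09,0.08],"turn":[0,0,0.24],"claw":0},{"dp":[0.072,0.128,0.08],"turn":[0,0,0.32],"claw":0},{"dp":[0.095,0.165,0.08],"turn":[0,0,0.40],"claw":0},{"dp":[0.12,0.205,0.08],"turn":[0,0,0.48],"claw":0},{"dp":[0.143,0.245,0.08],"turn":[0,0,0.56],"claw":0},{"dp":[0.167,0.285,0.08],"turn":[0,0,0.64],"claw":0}]'
```

```text
t: 1.1
ee_pos: [403.4, -292.1, 302.9]
orientation: [2.734, 1.547, 0.0]
ft_force: [0.9, 0.8, 0.0]
width: 27.7
```

```bash
python3 -m pendant '[{"dp":[0.024,0.042,0],"turn":[0,0,0.08],"claw":0},{"dp":[0.049,0.084,0],"turn":[0,0,0.16],"claw":0},{"dp":[0.073,0.126,0],"turn":[0,0,0.24],"claw":0},{"dp":[0.098,0.168,0],"turn":[0,0,0.32],"claw":0},{"dp":[0.122,0.21,0],"turn":[0,0,0.40],"claw":0},{"dp":[0.147,0.252,0],"turn":[0,0,0.48],"claw":0},{"dp":[0.171,0.294,0],"turn":[0,0,0.543],"claw":0},{"dp":[0.196,0.336,0],"turn":[0,0,0.543],"claw":0}]'
```

```text
t: 1.9
ee_pos: [599.4, 44.2, 302.8]
orientation: [2.22, 2.222, 0.0]
ft_force: [0.6, -0.2, -0.3]
width: 0.4
```

```bash
python3 -m pendant '[{"dp":[0.012,0.02,0],"claw":0,"turn":[0,0,0]},{"dp":[0.022,0.036,0],"claw":0,"turn":[0,0,0]},{"dp":[0.022,0.036,-0.01],"claw":0,"turn":[0,0,0]},{"dp":[0.022,0.036,-0.02],"claw":0,"turn":[0,0,0]}]'; python3 - <<'E'
from h import *
t=imaging.get_image("top"); s=imaging.get_image("side")
crop(t,232,124,392,264,5,"pics/t1.png"); crop(s,200,130,340,270,4,"pics/s1.png")
o=ctrl.get_obs(); print(o["t"],o["ee_pos"],R.from_rotvec(o["orientation"]).as_matrix().round(3),o["qpos"].round(2),o["ft_force"],o["width"])
E
```

```text
t: 2.3
ee_pos: [620.3, 77.5, 281.7]
orientation: [-2.223, -2.22, 0.001]
ft_force: [-0.7, -0.5, -1.2]
width: 0.5
2.4 [618.95302155  76.7606304  280.33780044] [[ 0.002  1.    -0.004]
 [ 1.    -0.002 -0.001]
 [-0.001 -0.004 -1.   ]] [ 0.1   0.37  1.58 -0.    1.2   0.11] [ 0.47656359 -0.1181099  -0.07389757] 0.6975902842737107
```

View pics/s1.png

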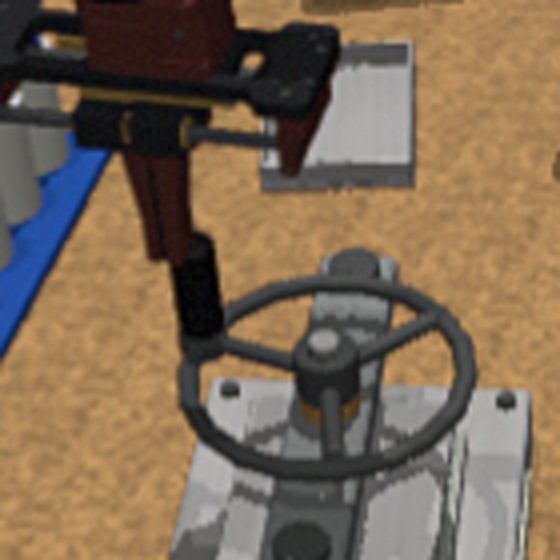

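View pics/t1.png

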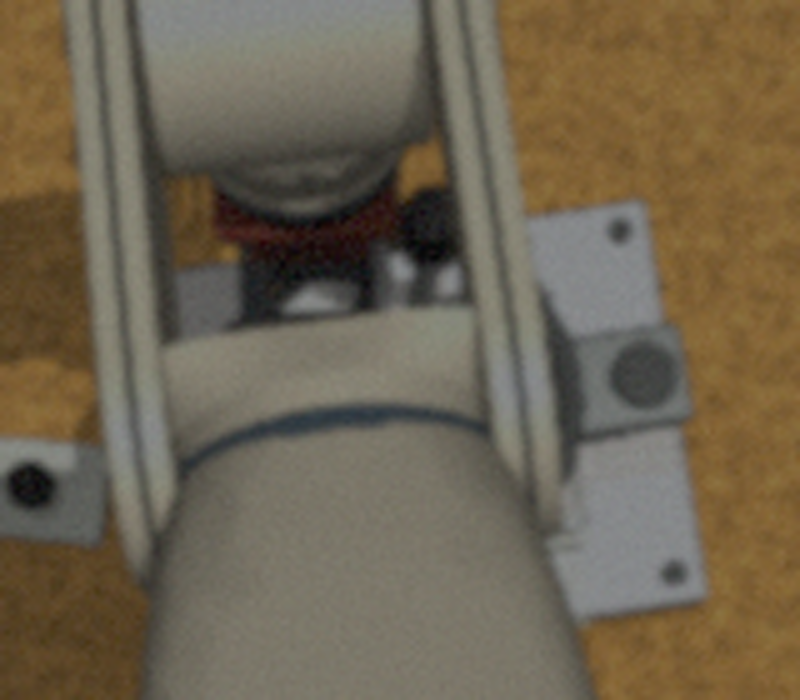

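The side view shows the closed fingertips at about (165,258) in the crop. They hang beyond and above the handle top, with clear space on its +y side. I'll descend beside the handle.

```bash
python3 -m pendant '[{"dp":[0.002,0.002,-0.025],"turn":[0,0,0],"claw":0},{"dp":[0.002,0.002,-0.05],"turn":[0,0,0],"claw":0},{"dp":[0.002,0.002,-0.066],"turn":[0,0,0],"claw":0},{"dp":[0.002,0.002,-0.066],"turn":[0,0,0],"claw":0}]'; python3 - <<'E'
from h import *
s=imaging.get_image("side")
crop(s,200,130,340,270,4,"pics/s2.png")
o=ctrl.get_obs(); print(o["t"],o["ee_pos"],o["ft_force"],o["width"])
E
```

```text
t: 2.8
ee_pos: [620.7, 78.7, 214.2]
orientation: [-2.222, -2.216, 0.006]
ft_force: [-0.6, -0.1, 0.0]
width: 0.3
2.85 [621.76412443  78.94866481 215.88922601] [0.11156629 0.65608549 0.57103688] 0.6177342954708319
```

View pics/s2.png

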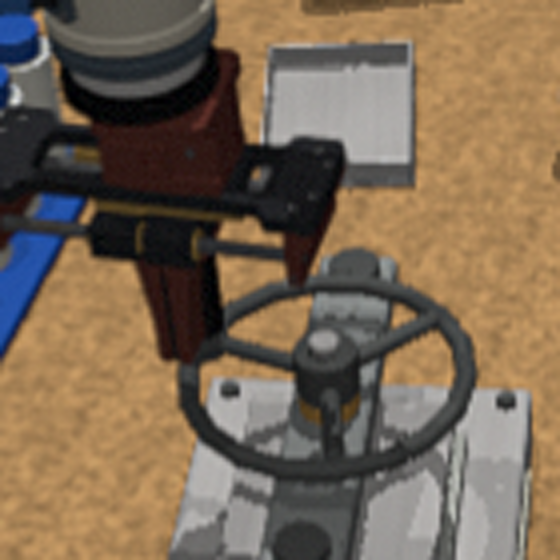

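The fingertips are down beside the handle's +y side at z of about 214, touching nothing. First I'll close the gap slowly to find where contact starts. I'll reuse that TCP position as the end point.

```bash
python3 -m pendant '[{"dp":[0.001,-0.008,0],"turn":[0,0,0],"claw":0},{"dp":[0.001,-0.014,0],"turn":[0,0,0],"claw":0},{"dp":[0.001,-0.018,0],"turn":[0,0,0],"claw":0},{"dp":[0.001,-0.02,0],"turn":[0,0,0],"claw":0},{"dp":[0.001,-0.02,0],"turn":[0,0,0],"claw":0}]'; python3 -m pendant '[{"dp":[0,-0.002,0],"turn":[0,0,0],"claw":0},{"dp":[0,-0.002,0],"turn":[0,0,0],"claw":0}]';python3 -m pendant '[{"dp":[0,-0.002,0],"turn":[0,0,0],"claw":0},{"dp":[0,-0.002,0],"turn":[0,0,0],"claw":0}]'
```

```text
t: 3.35
ee_pos: [623.9, 59.8, 217.1]
orientation: [2.223, 2.219, 0.001]
ft_force: [0.7, 0.3, 0.3]
width: 0.4
t: 3.55
ee_pos: [623.8, 58.1, 216.7]
orientation: [-2.222, -2.22, 0.0]
ft_force: [0.3, 1.0, -0.4]
width: 0.3
t: 3.75
ee_pos: [623.8, 56.2, 216.7]
orientation: [-2.222, -2.22, -0.0]
ft_force: [-0.7, -0.3, 0.3]
width: 0.4
```

```bash
for i in 1 2 3; do python3 -m pendant '[{"dp":[0,-0.0015,0],"turn":[0,0,0],"claw":0},{"dp":[0,-0.0015,0],"turn":[0,0,0],"claw":0}]' | grep -v -e ori -e wid; done
```

```text
t: 3.95
ee_pos: [623.7, 54.8, 216.7]
ft_force: [0.9, 2.3, 0.2]
t: 4.15
ee_pos: [623.6, 53.2, 216.6]
ft_force: [-0.2, 1.9, 1.2]
t: 4.35
ee_pos: [623.6, 51.6, 216.6]
ft_force: [-0.4, 1.6, 0.5]
```

Contact began at TCP y of about 55.3, which matches the prediction of 55.5, with 2 N. The return target is therefore TCP (623.6, 55.2). Next I'll work out the arc.

```bash
cat > arc.py <<'E'
import numpy as np
from scipy.optimize import brentq
C=np.array([552,47.2]); 
def sd(p): # rounded-box distance
    q=np.abs(p)-[13.5,10]; return np.hypot(*np.maximum(q,0))+min(q.max(),0)
def handle(T): # first clockwise free handle angle
    T=np.array(T); a=np.degrees(np.arctan2(*(T-C)[::-1]))
    f=lambda d: sd(C+75*np.array([np.cos(np.radians(a-d)),np.sin(np.radians(a-d))])-T)-13
    return a-brentq(f,0,60)
if __name__=="__main__":
    prev=np.array([623.6,51.6]); k=0
    ang=3.5
    print(handle([623.6,55.3]))
    while ang>-353:
        base=prev; row=[]
        for i in range(8):
            ang-=8; T=C+73*np.array([np.cos(np.radians(ang)),np.sin(np.radians(ang))])
            row.append(np.round((T-base)/1000,3).tolist())
        prev=base+np.array(row[-1])*1000
        print(k,row,"end",prev,"tool",ang,"handle",round(handle(prev),1)); k+=1
E
python3 arc.py
```

```text
-11.459000154757614
0 [[0.001, -0.01], [-0.0, -0.02], [-0.003, -0.03], [-0.007, -0.039], [-0.013, -0.048], [-0.02, -0.056], [-0.027, -0.062], [-0.036, -0.068]] end [587.6 -16.4] tool -60.5 handle -83.0
1 [[-0.009, -0.004], [-0.019, -0.007], [-0.029, -0.009], [-0.039, -0.009], [-0.049, -0.008], [-0.059, -0.006], [-0.068, -0.002], [-0.077, 0.003]] end [510.6 -13.4] tool -124.5 handle -147.3
2 [[-0.008, 0.007], [-0.015, 0.014], [-0.021, 0.022], [-0.026, 0.031], [-0.029, 0.041], [-0.031, 0.051], [-0.032, 0.061], [-0.031, 0.071]] end [479.6  57.6] tool -188.5 handle 153.6
3 [[0.002, 0.01], [0.006, 0.02], [0.011, 0.029], [0.017, 0.037], [0.024, 0.044], [0.032, 0.05], [0.041, 0.055], [0.05, 0.059]] end [529.6 116.6] tool -252.5 handle 86.9
4 [[0.01, 0.003], [0.02, 0.004], [0.031, 0.003], [0.041, 0.001], [0.05, -0.002], [0.059, -0.007], [0.068, -0.012], [0.075, -0.019]] end [604.6  97.6] tool -316.5 handle 21.8
5 [[0.007, -0.008], [0.012, -0.017], [0.016, -0.026], [0.019, -0.036], [0.02, -0.046], [0.02, -0.056], [0.019, -0.066], [0.016, -0.076]] end [620.6  21.6] tool -380.5 handle -40.4
```

```bash
python3 -m pendant '[{"dp":[0.001,-0.005,0],"turn":[0,0,0],"claw":0},{"dp":[0.001,-0.01,0],"turn":[0,0,0],"claw":0},{"dp":[0,-0.015,0],"turn":[0,0,0],"claw":0},{"dp":[0,-0.02,0],"turn":[0,0,0],"claw":0},{"dp":[-0.002,-0.025,0],"turn":[0,0,0],"claw":0},{"dp":[-0.003,-0.03,0],"turn":[0,0,0],"claw":0},{"dp":[-0.005,-0.035,0],"turn":[0,0,0],"claw":0},{"dp":[-0.007,-0.039,0],"turn":[0,0,0],"claw":0}]'
```

```text
t: 5.15
ee_pos: [616.8, 12.2, 216.7]
orientation: [2.223, 2.22, 0.001]
ft_force: [-1.6, 4.2, -0.2]
width: 0.6
```

```bash
python3 -m pendant '[{"dp":[-0.003,-0.0045,0],"turn":[0,0,0],"claw":0},{"dp":[-0.006,-0.009,0],"turn":[0,0,0],"claw":0},{"dp":[-0.0095,-0.013,0],"turn":[0,0,0],"claw":0},{"dp":[-0.013,-0.017,0],"turn":[0,0,0],"claw":0},{"dp":[-0.0165,-0.020,0],"turn":[0,0,0],"claw":0},{"dp":[-0.020,-0.023,0],"turn":[0,0,0],"claw":0},{"dp":[-0.0245,-0.026,0],"turn":[0,0,0],"claw":0},{"dp":[-0.029,-0.029,0],"turn":[0,0,0],"claw":0}]'
python3 - <<'E'
from h import *
from arc import handle
s=imaging.get_image("side"); crop(s,200,130,340,270,4,"pics/s3.png")
o=ctrl.get_obs(); print(o["t"],o["ee_pos"],o["ft_force"],handle(o["ee_pos"][:2]))
E
```

```text
t: 5.95
ee_pos: [587.6, -16.6, 216.8]
orientation: [2.222, 2.22, 0.0]
ft_force: [1.6, 0.7, 1.7]
width: 0.5
6.0 [586.69957734 -17.04853063 216.63830652] [-0.26751343 -0.44217364  1.39927884] -83.7207505361539
```

View pics/s3.png

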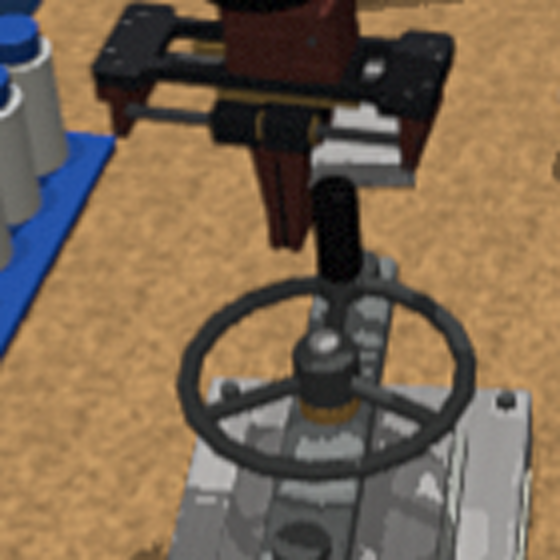

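The side view shows the handle now standing at the -y side, with its top at crop (335,187). The fingers are behind it, and the wheel has turned about 70°.

```bash
python3 - <<'E'
from h import *
s=imaging.get_image("side")
p=plane(s,200+335/4,130+187/4,248)-[552,47.2,0]; print(p,np.degrees(np.arctan2(p[1],p[0])))
E
python3 -m pendant '[{"dp":[-0.004,-0.002,0],"turn":[0,0,0],"claw":0},{"dp":[-0.009,-0.004,0],"turn":[0,0,0],"claw":0},{"dp":[-0.014,-0.006,0],"turn":[0,0,0],"claw":0},{"dp":[-0.019,-0.007,0],"turn":[0,0,0],"claw":0},{"dp":[-0.024,-0.008,0],"turn":[0,0,0],"claw":0},{"dp":[-0.029,-0.009,0],"turn":[0,0,0],"claw":0},{"dp":[-0.034,-0.009,0],"turn":[0,0,0],"claw":0},{"dp":[-0.039,-0.009,0],"turn":[0,0,0],"claw":0}]'
```

```text
[  9.59754799 -71.18945552 248.        ] -82.32185059336831
t: 6.85
ee_pos: [548.5, -25.3, 216.8]
orientation: [2.223, 2.22, 0.001]
ft_force: [2.9, 2.4, 0.9]
width: 1.0
```

```bash
python3 -m pendant '[{"dp":[-0.005,0,0],"turn":[0,0,0],"claw":0},{"dp":[-0.01,0.001,0],"turn":[0,0,0],"claw":0},{"dp":[-0.015,0.002,0],"turn":[0,0,0],"claw":0},{"dp":[-0.02,0.003,0],"turn":[0,0,0],"claw":0},{"dp":[-0.0245,0.005,0],"turn":[0,0,0],"claw":0},{"dp":[-0.029,0.007,0],"turn":[0,0,0],"claw":0},{"dp":[-0.0335,0.0095,0],"turn":[0,0,0],"claw":0},{"dp":[-0.038,0.012,0],"turn":[0,0,0],"claw":0}]'; python3 -m pendant '[{"dp":[-0.004,0.003,0],"turn":[0,0,0],"claw":0},{"dp":[-0.008,0.007,0],"turn":[0,0,0],"claw":0},{"dp":[-0.0115,0.0105,0],"turn":[0,0,0],"claw":0},{"dp":[-0.015,0.014,0],"turn":[0,0,0],"claw":0},{"dp":[-0.018,0.018,0],"turn":[0,0,0],"claw":0},{"dp":[-0.021,0.022,0],"turn":[0,0,0],"claw":0},{"dp":[-0.0235,0.0265,0],"turn":[0,0,0],"claw":0},{"dp":[-0.026,0.031,0],"turn":[0,0,0],"claw":0}]'
python3 - <<'E'
from h import *
from arc import handle
s=imaging.get_image("side"); crop(s,200,130,340,270,4,"pics/s4.png")
o=ctrl.get_obs(); print(o["t"],o["ee_pos"],o["ft_force"],handle(o["ee_pos"][:2]))
E
```

```text
t: 7.65
ee_pos: [510.2, -13.4, 216.6]
orientation: [2.222, 2.22, -0.001]
ft_force: [2.3, 0.5, 0.6]
width: 0.6
t: 8.45
ee_pos: [484.5, 18.0, 216.6]
orientation: [-2.222, -2.22, 0.0]
ft_force: [1.1, -1.2, 0.1]
width: 0.5
8.5 [483.96036464  18.56265966 216.54664845] [-0.06673039  0.42711115  0.55795499] -175.68932368279454
```

View pics/s4.png

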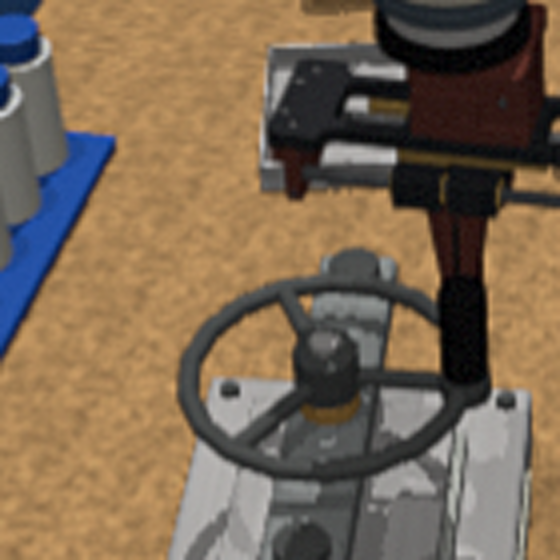

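The side view shows the handle now on the robot's side, with its foot at crop (468,388) and upright in its socket. The wheel has turned about 164°, and the fingers are still behind it.

```bash
python3 -m pendant '[{"dp":[-0.0015,0.005,0],"turn":[0,0,0],"claw":0},{"dp":[-0.003,0.01,0],"turn":[0,0,0],"claw":0},{"dp":[-0.004,0.015,0],"turn":[0,0,0],"claw":0},{"dp":[-0.005,0.02,0],"turn":[0,0,0],"claw":0},{"dp":[-0.006,0.025,0],"turn":[0,0,0],"claw":0},{"dp":[-0.006,0.03,0],"turn":[0,0,0],"claw":0},{"dp":[-0.006,0.035,0],"turn":[0,0,0],"claw":0},{"dp":[-0.005,0.04,0],"turn":[0,0,0],"claw":0}]'; python3 -m pendant '[{"dp":[0.001,0.005,0],"turn":[0,0,0],"claw":0},{"dp":[0.002,0.01,0],"turn":[0,0,0],"claw":0},{"dp":[0.004,0.015,0],"turn":[0,0,0],"claw":0},{"dp":[0.006,0.02,0],"turn":[0,0,0],"claw":0},{"dp":[0.0085,0.0245,0],"turn":[0,0,0],"claw":0},{"dp":[0.011,0.029,0],"turn":[0,0,0],"claw":0},{"dp":[0.014,0.033,0],"turn":[0,0,0],"claw":0},{"dp":[0.017,0.037,0],"turn":[0,0,0],"claw":0}]'
python3 - <<'E'
from h import *
from arc import handle
s=imaging.get_image("side"); crop(s,200,130,340,270,4,"pics/s5.png")
o=ctrl.get_obs(); print(o["t"],o["ee_pos"],o["ft_force"],handle(o["ee_pos"][:2]))
E
```

```text
t: 9.3
ee_pos: [479.9, 58.0, 216.7]
orientation: [2.222, 2.22, 0.0]
ft_force: [3.0, -2.9, -1.0]
width: 0.3
t: 10.1
ee_pos: [496.7, 95.1, 216.5]
orientation: [-2.222, -2.22, 0.001]
ft_force: [-1.1, -1.8, 0.3]
width: 0.6
10.15 [497.29200347  95.64887845 216.62930737] [-0.22615426 -0.41337995 -0.29598635] 115.37478091773364
```

View pics/s5.png

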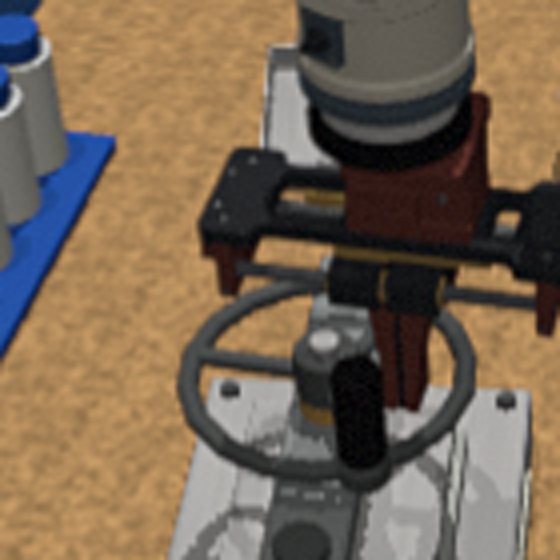

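The handle top is now at crop (357,367), on the +y side. The fingers are behind it and it is still seated.

```bash
python3 - <<'E'
from h import *
s=imaging.get_image("side")
p=plane(s,200+357/4,130+367/4,248)-[552,47.2,0]; print(p,np.degrees(np.arctan2(p[1],p[0])))
E
python3 -m pendant '[{"dp":[0.0035,0.0035,0],"turn":[0,0,0],"claw":0},{"dp":[0.007,0.007,0],"turn":[0,0,0],"claw":0},{"dp":[0.011,0.010,0],"turn":[0,0,0],"claw":0},{"dp":[0.015,0.013,0],"turn":[0,0,0],"claw":0},{"dp":[0.0195,0.0155,0],"turn":[0,0,0],"claw":0},{"dp":[0.024,0.018,0],"turn":[0,0,0],"claw":0},{"dp":[0.0285,0.020,0],"turn":[0,0,0],"claw":0},{"dp":[0.033,0.022,0],"turn":[0,0,0],"claw":0}]'; python3 -m pendant '[{"dp":[0.005,0.002,0],"turn":[0,0,0],"claw":0},{"dp":[0.010,0.003,0],"turn":[0,0,0],"claw":0},{"dp":[0.015,0.004,0],"turn":[0,0,0],"claw":0},{"dp":[0.020,0.004,0],"turn":[0,0,0],"claw":0},{"dp":[0.0255,0.0035,0],"turn":[0,0,0],"claw":0},{"dp":[0.031,0.003,0],"turn":[0,0,0],"claw":0},{"dp":[0.036,0.002,0],"turn":[0,0,0],"claw":0},{"dp":[0.041,0.001,0],"turn":[0,0,0],"claw":0}]'
python3 - <<'E'
from h import *
from arc import handle
s=imaging.get_image("side"); crop(s,200,130,340,270,4,"pics/s6.png")
o=ctrl.get_obs(); print(o["t"],o["ee_pos"],o["ft_force"],handle(o["ee_pos"][:2]))
E
```

```text
[-37.3469272  65.6370444 248.       ] 119.63951282996953
t: 11.0
ee_pos: [530.1, 116.9, 216.7]
orientation: [-2.223, -2.22, 0.0]
ft_force: [-1.1, -1.2, 0.6]
width: 0.2
t: 11.8
ee_pos: [571.0, 117.4, 216.6]
orientation: [-2.223, -2.22, 0.001]
ft_force: [-4.0, -1.9, 0.4]
width: 0.8
11.85 [571.95564427 117.44225549 216.68165461] [-0.22408739 -0.47078855  0.32922067] 51.7913989412002
```

View pics/s6.png

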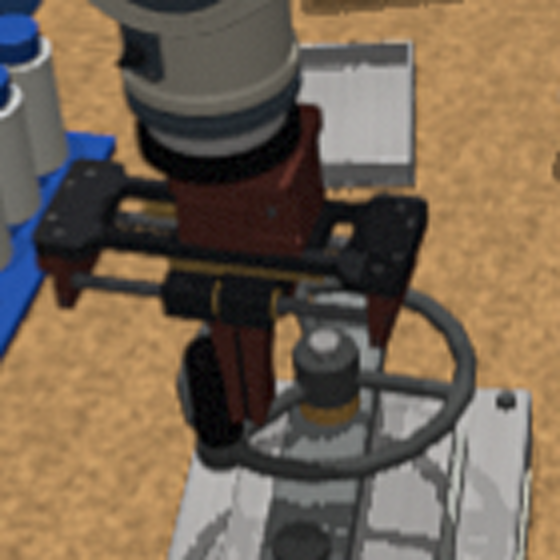

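The handle stands at about 52°, seated, with the fingers behind it. About 63° remains, so I'll go on, more slowly near the end.

```bash
python3 -m pendant '[{"dp":[0.0045,-0.001,0],"turn":[0,0,0],"claw":0},{"dp":[0.009,-0.003,0],"turn":[0,0,0],"claw":0},{"dp":[0.0135,-0.0055,0],"turn":[0,0,0],"claw":0},{"dp":[0.018,-0.008,0],"turn":[0,0,0],"claw":0},{"dp":[0.0225,-0.0105,0],"turn":[0,0,0],"claw":0},{"dp":[0.027,-0.013,0],"turn":[0,0,0],"claw":0},{"dp":[0.0305,-0.0165,0],"turn":[0,0,0],"claw":0},{"dp":[0.034,-0.02,0],"turn":[0,0,0],"claw":0}]'; python3 -m pendant '[{"dp":[0.004,-0.004,0],"turn":[0,0,0],"claw":0},{"dp":[0.007,-0.008,0],"turn":[0,0,0],"claw":0},{"dp":[0.0095,-0.0125,0],"turn":[0,0,0],"claw":0},{"dp":[0.012,-0.017,0],"turn":[0,0,0],"claw":0},{"dp":[0.014,-0.0215,0],"turn":[0,0,0],"claw":0},{"dp":[0.016,-0.026,0],"turn":[0,0,0],"claw":0},{"dp":[0.0175,-0.029,0],"turn":[0,0,0],"claw":0},{"dp":[0.0185,-0.032,0],"turn":[0,0,0],"claw":0}]'
python3 - <<'E'
from h import *
from arc import handle
s=imaging.get_image("side"); crop(s,200,130,340,270,4,"pics/s7.png")
o=ctrl.get_obs(); print(o["t"],o["ee_pos"],o["ft_force"],handle(o["ee_pos"][:2]))
E
```

```text
t: 12.65
ee_pos: [605.3, 97.8, 216.7]
orientation: [-2.222, -2.22, -0.001]
ft_force: [-2.8, 1.2, 0.9]
width: 0.2
t: 13.45
ee_pos: [623.5, 65.4, 216.7]
orientation: [2.223, 2.22, 0.0]
ft_force: [-0.2, 2.2, 0.2]
width: 0.6
13.5 [623.65145986  64.97015804 216.7318205 ] [ 0.38227516 -0.02506777 -0.0659688 ] -3.998549886821941
```

View pics/s7.png

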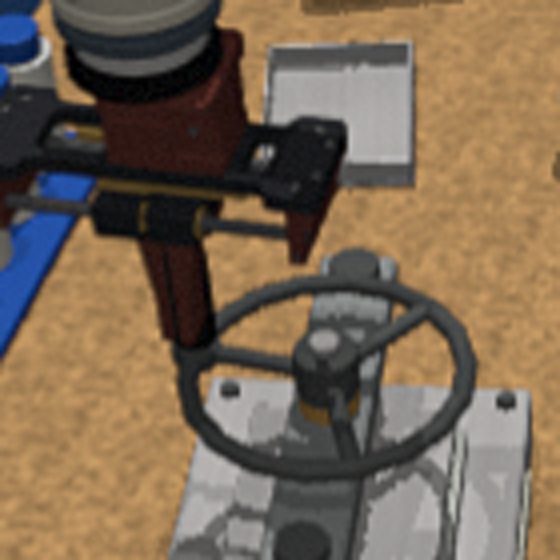

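The fingers now hide the handle, and the spoke points at crop (195,357), so about 7.5° remains. I'll push the last 10 mm to y = 55.2, then back off along +y and rise clear.

```bash
python3 -m pendant '[{"dp":[0,-0.003,0],"turn":[0,0,0],"claw":0},{"dp":[0,-0.006,0],"turn":[0,0,0],"claw":0},{"dp":[0,-0.009,0],"turn":[0,0,0],"claw":0},{"dp":[0,-0.01,0],"turn":[0,0,0],"claw":0},{"dp":[0,-0.01,0],"turn":[0,0,0],"claw":0}]'; python3 -m pendant '[{"dp":[0,0.006,0],"turn":[0,0,0],"claw":0},{"dp":[0,0.016,0],"turn":[0,0,0],"claw":0},{"dp":[0,0.03,0],"turn":[0,0,0],"claw":0},{"dp":[0,0.03,0.04],"turn":[0,0,0],"claw":0},{"dp":[0,0.03,0.09],"turn":[0,0,0],"claw":0},{"dp":[-0.01,0.07,0.11],"turn":[0,0,0],"claw":0},{"dp":[-0.02,0.12,0.11],"turn":[0,0,0],"claw":0},{"dp":[-0.03,0.17,0.11],"turn":[0,0,0],"claw":0}]'
```

```text
t: 14.0
ee_pos: [623.2, 55.4, 216.7]
orientation: [2.223, 2.22, -0.001]
ft_force: [-0.5, 0.1, -0.1]
width: 0.3
t: 14.8
ee_pos: [593.4, 226.1, 328.2]
orientation: [2.223, 2.219, 0.004]
ft_force: [0.4, 0.5, -0.7]
width: 0.4
```

```bash
python3 -m pendant '[{"dp":[-0.01,0.045,0],"turn":[0,0,0],"claw":0},{"dp":[-0.02,0.09,0],"turn":[0,0,0],"claw":0},{"dp":[-0.03,0.13,0],"turn":[0,0,0],"claw":0},{"dp":[-0.03,0.13,0],"turn":[0,0,0],"claw":0}]'
python3 - <<'E'
from h import *
t=imaging.get_image("top"); s=imaging.get_image("side"); cv2.imwrite("pics/tfull.png",t["pixels"]);cv2.imwrite("pics/sfull.png",s["pixels"])
crop(t,252,144,392,264,5,"pics/t8.png"); crop(s,220,170,340,290,5,"pics/s8.png")
for n,im,(x0,y0,x1,y1) in (("t",t,(252,144,392,200)),("s",s,(235,180,260,225))):
    g=im["pixels"][y0:y1,x0:x1].max(2); m=(g<45).astype(np.uint8)
    k,l,st,c=cv2.connectedComponentsWithStats(m)
    for i in range(1,k):
        if st[i,4]>15: print(n,st[i]+[x0,y0,0,0,0],c[i]+[x0,y0])
for n,im in (("top",t),("side",s)):
    a=cv2.imread(f"pics/{n}0.png").astype(int); d=np.abs(a-im["pixels"]).max(2); cv2.imwrite(f"pics/{n}diff.png",np.clip(d*3,0,255).astype(np.uint8))
E
```

```text
t: 15.2
ee_pos: [561.3, 359.4, 326.4]
orientation: [-2.215, -2.226, -0.001]
ft_force: [0.4, -0.6, -0.7]
width: 0.5
t [307 162  18  16 144] [317.73611111 169.54166667]
s [235 188  25  37 429] [248.11655012 207.45687646]
```

View pics/sfull.png

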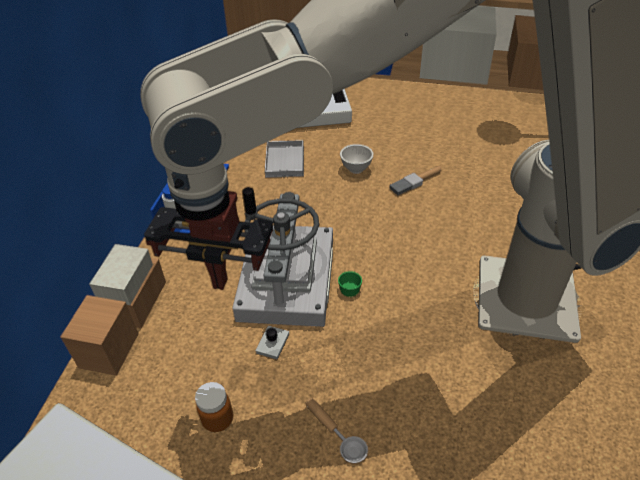

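View pics/tfull.png

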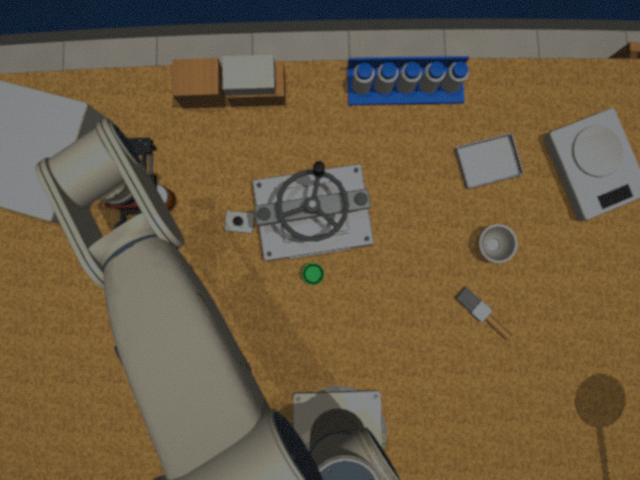

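View pics/s8.png

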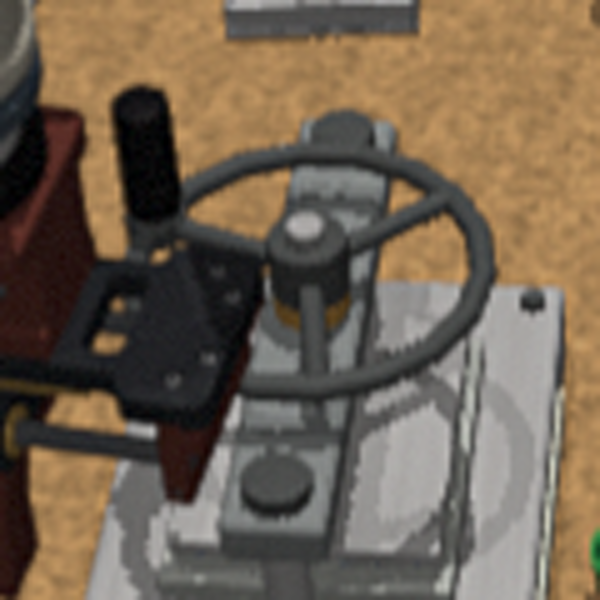

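The pictures show the handle back in place: its centroid in the top view is (317.7,169.5), against (317.5,169.5) at the start. It is seated, the spokes are as they were, all loose things stand unchanged, and the hand is clear at z of about 326. I'll hand the job in.

```bash
python3 - <<'E'
from h import *
ctrl.close_job(); print(ctrl.get_obs()["t"])
E
```

```text
the job is handed in; nothing more can be done
the job is handed in; nothing more can be done
```

I pushed the wheel clockwise through one full turn with the closed fingertips against the side of the handle, and handed the job in at about 15.3 s of the 54 s allowed. I then backed off along +y, rose clear and moved away.

**Wheel position:** I ended the push at the TCP position where contact began, y = 55.4 mm against 55.3 mm. In the final top view the handle's centroid is within 0.3 pixels (under 1 mm) of its starting place, and the spokes look the same as at the start.

**Handle and loose things:** The handle is still down in its socket. The cup, tamper, mortar, tray, brush and spoon show no movement by eye. The jar also looks unmoved in the side view, but the arm partly hides it in the top view.

**Forces:** The readings taken at the end of each move were at most about 5 N. I did not record the force during the moves.

**Disagreements:** The two cameras differed by about 4 mm in y on the plane heights, within what the calibration allows, and I used values in between. My mid-turn angle check agreed to 1.4° at the first look and to 4.3° at a later one. The plate's travel was not measured separately; it follows from the wheel turn.

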